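Find the slippery tube block by its drag and lay it feet up in the service tray

ROBOT

A 7-joint arm with a two-finger parallel gripper is mounted at the origin on the work surface. World frame = base frame: x ahead of the robot, y to its left, z up, the work surface at z = 0. Lengths are in m, angles in rad, forces in N, time in s.
With the tool pointing down it reaches from about 0.4 to 0.85 m from the base axis. Payload 4.5 kg.
Tool frame: the origin (TCP) lies at the very end of the fingers, on their centre line; the grasp point (between the pads) lies 19 mm behind it; z points along the fingers, x is the direction in which the jaws open and shut, and the axes are right-handed (so a half turn about z gives the same grasp; the last joint's range is limited). The gripper opens to 88 mm and grips with 3 to 60 N. Pads are 18 mm wide; open, the fingers measure 123 mm over their backs; the gripper's body (75 mm by 187 mm) begins 45 mm behind the grasp point.
Start: joints at [-1.169, 0.689, -0.195, 1.565, 0.157, 0.902, -0.215], TCP at [0.225, 0.583, 0.239] pointing down, gripper open.
Joint ranges: [-3.01, 3.01], [-0.46, 2.08], [-1.47, 1.51], [0.13, 2.56], [-1, 4.14], [0.04, 2.09], [-2.66, 2.66]. Speed limits (rad/s): [2.57, 2.57, 3.14, 3.14, 3.14, 3.14, 3.14].

INTERFACE

Orientations are given as a unit quaternion [x, y, z, w].
In Python, from plant import sensors, grab_frame, calibration, ticket gives the robot as it stands.
- The arm moves only by the tool arm_command, never from a script. Its argument "series" is a list of rows, each a list of 3 entries, a list of its own where there are three numbers: the opening in per cent of the stroke, from 0 (shut) to 100 (fully open), then the shift along the world's x, y, z in cm, then the turn about the world's z in rad. A call has 1 to 8 rows; each row is the pose to reach, as a shift and turn from the pose commanded when the call began; what a row does not reach only later rows make up. A row lasts 1/8 s, in which the tool goes at most 62.5 mm and 10.7 degrees, less where a joint would pass 70% of its speed; a pose out of reach is approached as far as the arm can. A call with a gripper value outside its range is refused whole. The fingers move at their own pace and stop on an object; "squeeze" is the grip in N (left out, the last holds). Time passes only in rows, so rows that repeat a pose let the fingers close. It gives the time, the measured TCP pose, the force and the opening at its end, in the units of the state.
- sensors.read_state(): the state, without advancing time (a new reading comes with each control period).
- grab_frame(name): name is "scene" or "top"; returns the picture (400x640x3 uint8, red, green, blue); there is no depth.
- calibration(name): a dict with "K" (3x3 intrinsics, pixels), "dist_coeffs" ([k1, k2, p1, p2, k3] as OpenCV has them; the pictures are not rectified), "R" (3x3) and "t" (3): a world point X has camera coordinates R X + t. Camera axes: x right, y down, z forward; pixel columns grow to the right and rows downward; lengths in m; the calibration is good to about 2 mm. A picture is of the moment at which its call begins. calibration takes no time and is no camera call.
- ticket.sign_off(): hands the job in, once; it reports no verdict.
The state is a dict: "t": time; "joint_pos": joint angles; "dq": joint speeds; "joint_efforts": joint torques, N m; "tool_pos": TCP position; "tcp_rot": TCP orientation; "wrist_force": force on the tool from outside, world axes, zero at the start; "torque": the same for the moment, N m; "width": finger opening in m.
Only numpy, scipy, OpenCV 4.12 (cv2) and the standard library are available. Lean on these libraries where they do the work, as an engineer would, in place of code of your own. Each camera call takes 0.05 s, during which the arm holds its last target.

TASK

One of the three aluminium tube blocks has worn, slippery feet and slides away when a tube is pulled out of it. Drag or push each of the three about 4 cm along the bench, without lifting it, and feel which one slides most easily; then pick that one up and lay it gently upside down, feet up and flat, in the clear part of the service tray, ready for new feet. Leave the two good blocks standing on their feet on the bench where you dragged them, and do not shift or knock over the other things.

Things in the scene. Friction and masses are not known exactly. Their poses are not given: they have to be found in the camera images.
- block_a: One of three identical-looking aluminium tube blocks, 116 mm (its x) by 56 (y) by 48 high, about 0.7 kg +-15 %. Plain flat sides; eight 16 mm wells open in the top; four black rubber feet 16 mm across, 4 mm high, under the corners. Origin: centre of the underside, at the soles; z points from feet to wells. Good feet have friction about 0.9 on the bench, the one slippery set about 0.2; only the drag tells.
- block_b: One of three identical-looking aluminium tube blocks, 116 mm (its x) by 56 (y) by 48 high, about 0.7 kg +-15 %. Plain flat sides; eight 16 mm wells open in the top; four black rubber feet 16 mm across, 4 mm high, under the corners. Origin: centre of the underside, at the soles; z points from feet to wells. Good feet have friction about 0.9 on the bench, the one slippery set about 0.2; only the drag tells.
- block_c: One of three identical-looking aluminium tube blocks, 116 mm (its x) by 56 (y) by 48 high, about 0.7 kg +-15 %. Plain flat sides; eight 16 mm wells open in the top; four black rubber feet 16 mm across, 4 mm high, under the corners. Origin: centre of the underside, at the soles; z points from feet to wells. Good feet have friction about 0.9 on the bench, the one slippery set about 0.2; only the drag tells.
- tray: Fixed stainless service tray, a shallow open rectangle 200 mm (x) by 300 mm (y), floor 3 mm thick, rim 12 mm high over the bench and 3 mm thick. Origin: centre of its underside. A tin and a scraper lie in its -y part.
- tray_spot (a point): Middle of the clear part of the tray, on top of its floor, 45 mm from the tray's centre along the tray's +y; about 190 by 190 mm are clear around it. Axes as the tray's.
- tin: Round flat tin of new feet, 62 mm across, 24 mm high, lying loose in the tray. Origin: centre of its underside. Leave alone.
- scraper: Scraper, 110 mm long, 36 mm wide, 12 mm high, lying loose in the tray along its own x. Origin: near its middle, underside. Leave alone.
- carrier: Grey single-file carrier with three capped sample tubes, 110 mm (x) by 24 mm (y), 88 mm high over the caps, standing loose among the blocks. Origin: centre of its underside. Leave alone.
- bottle: White plastic bottle, 64 mm across, 130 mm high, standing loose. Origin: centre of its underside. Leave alone.
- tip_box: Grey box of pipette tips with a clear lid, 122 mm (x) by 84 mm (y), 63 mm high, loose. Origin: centre of its underside. Leave alone.
- scanner: Hand-held bar code scanner lying on its side, about 50 mm high: the head reaches from 43 mm behind the origin to 68 mm ahead along its x and is 62 mm wide; the handle leaves the head towards -y and ends 107 mm from the origin. Origin: under the middle of the head. Leave alone.
- dishes: Stack of three closed glass dishes, 90 mm across, 47 mm high, loose. Origin: centre of its underside. Leave alone.

How it is judged:
On the way:
1. all three blocks have been dragged at least 25 mm from where they stood and stand on their feet on the bench (distance of each of good_block_1, good_block_2, slippery_block from where it was at the start of the episode above 0.025 m and height (world z) of each of good_block_1, good_block_2, slippery_block below 0.032 m and angle between each of good_block_1, good_block_2, slippery_block's own z axis and vertical below 0.1 rad), for 0.1 s.
At the end, for the whole second after the job is handed in: The slippery block lies flat upside down (0.1 rad) on the tray floor, its centre within 45 mm (tray x) and 70 mm (tray y) of the middle of the clear part, at rest; the two good blocks stand on their feet on the bench, at rest, at least 25 mm from where they began (angle between slippery_block's own z axis and vertical above 3.04 rad and height (world z) of slippery_block between 0.02 and 0.03 m and x of slippery_block in the frame of tray_spot between -0.045 and 0.045 m and y of slippery_block in the frame of tray_spot between -0.07 and 0.07 m and linear speed of each of block_a, block_b, block_c below 0.02 m/s and angle between each of good_block_1, good_block_2's own z axis and vertical below 0.05 rad and height (world z) of each of good_block_1, good_block_2 below 0.028 m and distance of each of good_block_1, good_block_2 from where it was at the start of the episode above 0.025 m); the robot touches nothing.
It fails at once if a good block is lifted off the bench (its underside 15 mm up) or tipped by more than 0.3 rad (height (world z) of any of good_block_1, good_block_2 above 0.041 m or angle between any of good_block_1, good_block_2's own z axis and vertical above 0.3 rad).
It fails at once if the slippery block is lifted off the bench before all three have been dragged (25 mm) (height (world z) of slippery_block above 0.041 m and distance of any of good_block_1, good_block_2, slippery_block from where it was at the start of the episode below 0.025 m).
It fails at once if a block is dropped, toppled or slammed on the tray or the bench (over 120 N: a topple, or a fall of about 4 cm) (contact force between any of block_a, block_b, block_c and tray above 120 N or contact force between any of block_a, block_b, block_c and table above 120 N).
It fails at once if a bystander is shifted by more than 25 mm or tipped (distance of any of tin, scraper, carrier, bottle, tip_box, scanner, dishes from where it was at the start of the episode above 0.025 m or angle between any of tin, scraper, carrier, bottle, tip_box, scanner, dishes's own z axis and vertical above 0.3 rad).
It also fails if it takes over 72 s, if anything falls off the work surface, if the arm or the gripper's body presses on something with over 40 N, if the wrist force passes 120 N, or if a joint passes its speed limit or range.

## Working session

There is one attempt and no reset: what is moved stays moved. The work goes in short steps, Python scripts to look and compute and a tool call to move; the robot and the scene stay as the last step left them, time stands still between calls to the robot, and variables do not carry over. Pictures are saved under pics/ and viewed, and the job is handed in when it is done.

Besides the shell and the picture viewer there is one more tool, called after "Call:" as name([rows], argument=value, ...), one row to a line, values as JSON. arm_command: Moves the arm, as the interface text tells. Its arguments: {"type":"object","properties":{"series":{"type":"array"},"squeeze":{"type":"number"}},"required":["series"]}

```bash
ls; mkdir -p pics; python3 - <<'E'
from plant import sensors, grab_frame, calibration
import cv2
s=sensors.read_state()
for k,v in s.items(): print(k,v)
for n in("scene","top"):
    im=grab_frame(n); cv2.imwrite(f"pics/{n}0.png",im[:,:,::-1]); c=calibration(n); print(n,c)
E
```

```text
pics
t 0.0
joint_pos [-1.16920961  0.69000111 -0.19450945  1.56635057  0.15730915  0.90249108
 -0.21511914]
dq [ 0.00071431 -0.00105992 -0.00250023 -0.00090799 -0.00086605  0.00137138
 -0.00059825]
joint_efforts [ 3.19955116e-04 -5.27561939e+01 -1.26676854e+00 -1.53434283e+01
 -5.25989046e-02  6.53189796e-03  1.66830378e-04]
tool_pos [0.22454111 0.58258936 0.23789749]
tcp_rot [ 8.24465335e-01  5.65911697e-01 -7.23224569e-04  5.82748544e-04]
wrist_force [-0.64028642 -0.50700688 -0.30459875]
torque [ 0.00591615 -0.01044246  0.04185262]
width 0.08805776526686876
scene {'K': array([[498.52549978,   0.        , 319.89983153],
       [  0.        , 498.52549978, 201.71392051],
       [  0.        ,   0.        ,   1.        ]]), 'dist_coeffs': array([-0.07319256,  0.        ,  0.        ,  0.        ,  0.        ]), 'R': array([[ 0.05977213,  0.9981975 ,  0.00538979],
       [ 0.82500183, -0.04636001, -0.5632253 ],
       [-0.56196021,  0.03811176, -0.82628579]]), 't': array([-0.09345625, -0.45316997,  1.72325659])}
top {'K': array([[441.24415539,   0.        , 321.82275482],
       [  0.        , 441.24415539, 207.29861429],
       [  0.        ,   0.        ,   1.        ]]), 'dist_coeffs': array([0.03421382, 0.        , 0.        , 0.        , 0.        ]), 'R': array([[ 0.01600383, -0.99970818, -0.0180951 ],
       [-0.9860471 , -0.01278092, -0.16597519],
       [ 0.16569548,  0.02049886, -0.9859639 ]]), 't': array([0.04526707, 0.57241292, 1.01760373])}
```

View pics/scene0.png

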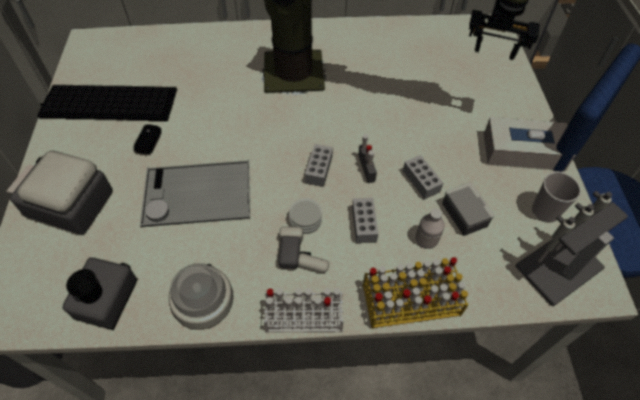

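View pics/top0.png

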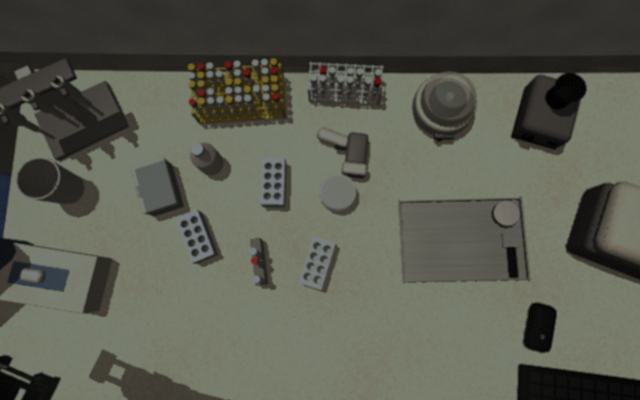

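```bash
python3 - <<'E'
import cv2
im=cv2.imread("pics/top0.png")
for n,(x0,y0,w,h) in dict(l=(120,110,160,120+60),r=(225,130,160,180),t=(390,180,160,120)).items():
    c=im[y0:y0+h,x0:x0+w]; f=min(800/w,600/h); f=int(f)
    cv2.imwrite(f"pics/crop0{n}.png",cv2.convertScaleAbs(cv2.resize(c,None,fx=f,fy=f,interpolation=cv2.INTER_CUBIC),alpha=1.6));print(n,f,x0,y0)
E
```

```text
l 3 120 110
r 3 225 130
t 5 390 180
```

View pics/crop0l.png

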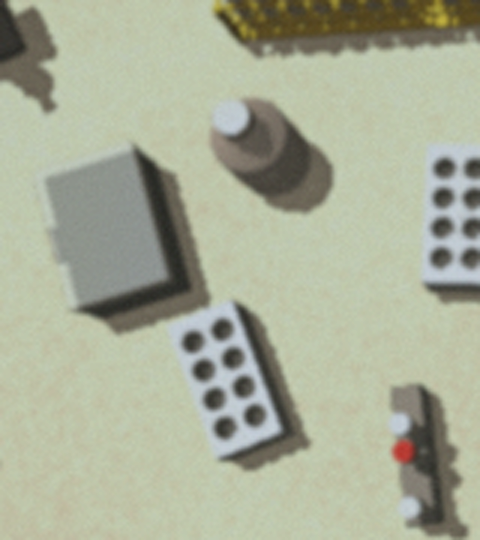

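View pics/crop0r.png

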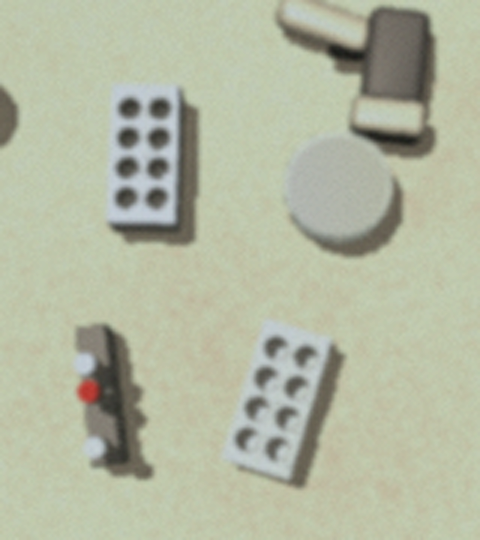

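View pics/crop0t.png

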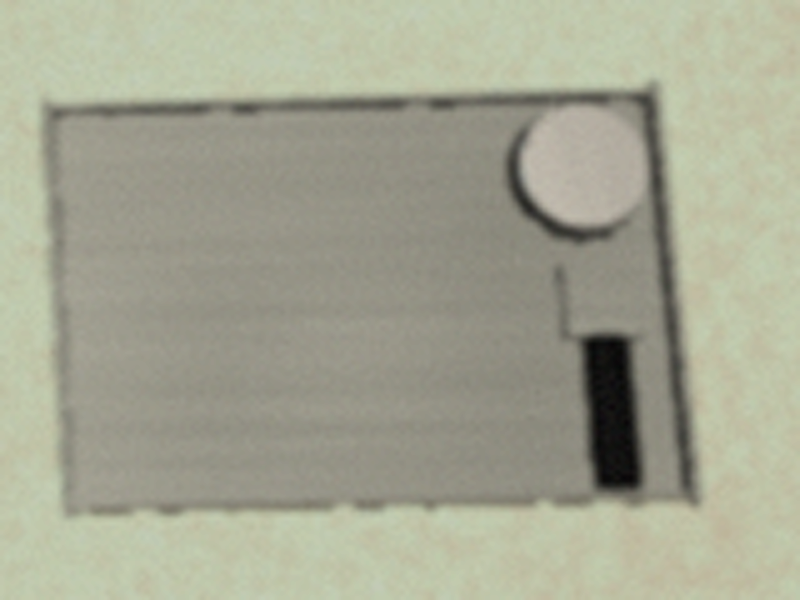

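```bash
cat > h.py <<'E'
import numpy as np,cv2
from plant import sensors, grab_frame, calibration
def px2w(cam,px,z):
    c=calibration(cam); K,R,t=c["K"],np.array(c["R"]),np.array(c["t"])
    u=cv2.undistortPoints(np.array(px,float).reshape(-1,1,2),K,c["dist_coeffs"]).reshape(-1,2)
    d=np.c_[u,np.ones(len(u))]@R; o=-R.T@t
    return o+d*((z-o[2])/d[:,2])[:,None]
def proj(cam,P):
    c=calibration(cam)
    r,_=cv2.Rodrigues(c["R"]); return cv2.projectPoints(np.array(P,float).reshape(-1,1,3),r,np.array(c["t"]),c["K"],c["dist_coeffs"])[0].reshape(-1,2)
def cr(p,x0,y0,f): return np.array(p,float)/f+[x0,y0] -0.5+0.5/f
def tcp():
    s=sensors.read_state(); q=s["tcp_rot"]
    from scipy.spatial.transform import Rotation as Ro
    M=Ro.from_quat(q).as_matrix(); return s, np.arctan2(M[1,0],M[0,0])
def block(cam,holes,corners,z=.048):
    H=px2w(cam,holes,z)[:,:2]; C=px2w(cam,corners,z)[:,:2]
    out=[]
    if len(H): 
        c=H.mean(0); v=np.linalg.svd(H-c)[2][0]; out.append((c.round(4),np.degrees(np.arctan2(v[1],v[0])).round(1)%180))
    r=cv2.minAreaRect((C*1000).astype(np.float32)); out.append((C.mean(0).round(4),[round(x,1) for x in r[1]]))
    return out
E
python3 - <<'E'
from h import *
L=(120,110,3);Rr=(225,130,3);T=(390,180,5)
print("L",block("top",cr([(193,342),(222,329),(203,370),(233,358),(214,398),(244,386),(225,428),(255,415)],*L),cr([(170,323),(236,300),(287,436),(220,460)],*L)))
print("M",block("top",cr([(129,107),(160,107),(128,137),(158,138),(127,167),(157,167),(126,197),(156,197)],*Rr),cr([(115,86),(183,87),(177,223),(109,221)],*Rr)))
print("N",block("top",cr([(277,348),(306,356),(266,377),(296,387),(257,407),(287,417),(247,438),(278,448)],*Rr),cr([(268,320),(333,342),(294,480),(227,460)],*Rr)))
P=lambda n,p,c,z:print(n,px2w("top",cr(p,*c),z)[:,:2].round(3).tolist())
P("tray",[(45,100),(655,90),(695,503),(67,513)],T,.012)
t=px2w("top",cr([(45,100),(655,90),(695,503),(67,513)],*T),.012); print(t.mean(0))
P("scr",[(565,265),(570,330),(640,488),(597,488)],T,.012)
P("tin",[(583,165)],T,.027)
P("dish",[(340,187)],Rr,.047)
P("bottle",[(232,117)],L,.13)
P("tip",[(42,180),(130,148),(170,280),(78,308)],L,.063)
P("carrier",[(85,363),(89,390),(94,447)],Rr,.088)
P("scan",[(375,10),(430,15),(422,133),(355,128)],Rr,.05)
P("scanh",[(280,15)],Rr,.03)
s,y=tcp(); print(s["tool_pos"],np.degrees(y))
E
```

```text
L [(array([0.4988, 0.3582]), np.float64(24.0)), (array([0.498 , 0.3546]), [121.4, 55.3])]
M [(array([0.637 , 0.1759]), np.float64(179.7)), (array([0.6356, 0.1731]), [56.0, 113.5])]
N [(array([0.4403, 0.063 ]), np.float64(163.3)), (array([0.4382, 0.06  ]), [54.6, 114.4])]
tray [[0.6, -0.137], [0.608, -0.436], [0.407, -0.443], [0.397, -0.145]]
[ 0.50310179 -0.29035312  0.012     ]
scr [[0.521, -0.388], [0.489, -0.389], [0.414, -0.418], [0.414, -0.398]]
tin [[0.568, -0.394]]
dish [[0.61, 0.015]]
bottle [[0.69, 0.339]]
tip [[0.656, 0.51], [0.683, 0.441], [0.575, 0.401], [0.552, 0.473]]
carrier [[0.462, 0.209], [0.442, 0.205], [0.399, 0.199]]
scan [[0.759, -0.012], [0.755, -0.058], [0.655, -0.051], [0.659, 0.003]]
scanh [[0.761, 0.067]]
[0.22457237 0.58267028 0.23800709] 68.92924639111786
```

```bash
cat >> h.py <<'E'
def box(x,y,a,z0=0.,l=.116,w=.056,h=.048):
    a=np.radians(a);c,s=np.cos(a),np.sin(a);P=[]
    for z in(z0,z0+h):
        for i,j in((1,1),(1,-1),(-1,-1),(-1,1)):
            P.append((x+c*i*l/2-s*j*w/2,y+s*i*l/2+c*j*w/2,z))
    return np.array(P)
def overlay(cam,im,boxes,crop,f):
    x0,y0,w,h=crop
    o=cv2.resize(im[y0:y0+h,x0:x0+w],None,fx=f,fy=f,interpolation=cv2.INTER_CUBIC);o=cv2.convertScaleAbs(o,alpha=1.6)
    for b in boxes:
        p=((proj(cam,b)-[x0,y0]+.5)*f-.5).astype(int)
        for i in range(4):
            for a,c,col in((i,(i+1)%4,(0,255,0)),(4+i,4+(i+1)%4,(0,0,255)),(i,i+4,(255,0,0))):
                cv2.line(o,tuple(map(int,p[a])),tuple(map(int,p[c])),col,1)
    return o
E
python3 - <<'E'
from h import *
B=[box(.4985,.357,23.5),box(.637,.175,0),box(.4395,.062,-16.7),box(.503,-.290,2,0,.2,.3,.012)]
a=overlay("top",cv2.imread("pics/top0.png"),B,(160,140,200,150),4)
cv2.imwrite("pics/o1.png",a)
cv2.imwrite("pics/o2.png",overlay("scene",cv2.imread("pics/scene0.png"),B,(290,125,200,150),4))
E
```

```text
(no output)
```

View pics/o1.png

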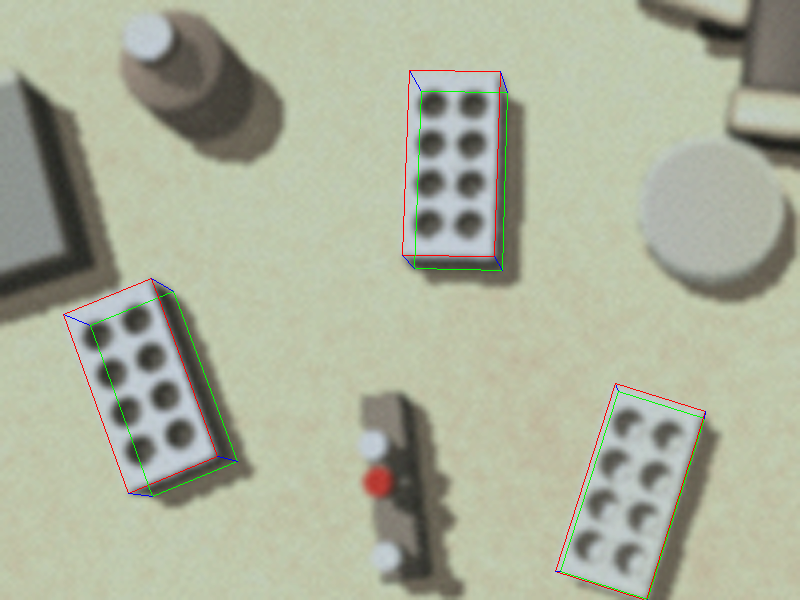

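View pics/o2.png

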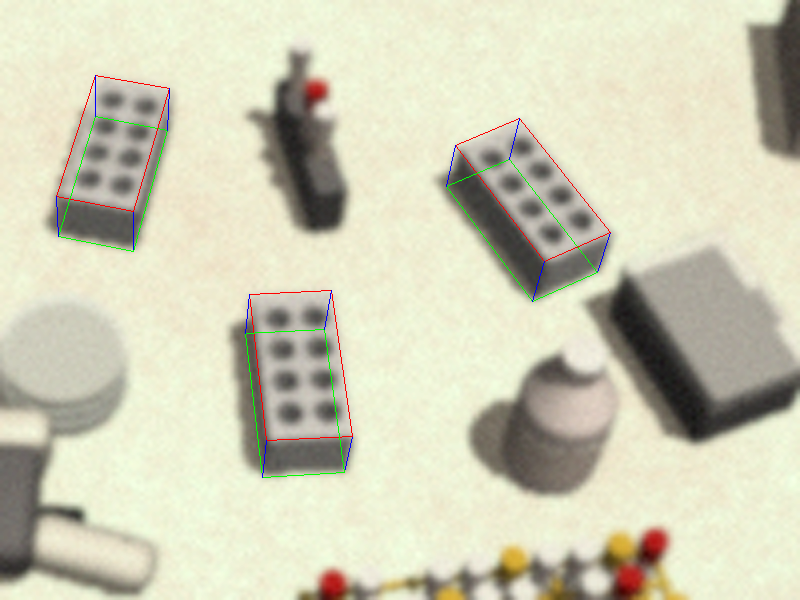

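Call:
arm_command([
  [100, [27.3, -22.7, -8], 0.78],
  [100, [27.3, -22.7, -8], 0.78],
  [100, [27.3, -22.7, -8], 0.78],
  [100, [27.3, -22.7, -8], 0.78],
  [100, [27.3, -22.7, -8], 0.78],
  [100, [27.3, -22.7, -8], 0.78],
  [100, [27.3, -22.7, -8], 0.78],
  [100, [27.3, -22.7, -8], 0.78],
], squeeze=15)

```text
t: 1.1
tool_pos: [0.4969, 0.3569, 0.1586]
tcp_rot: [0.547, 0.837, 0.0, -0.001]
wrist_force: [-0.3, 0.1, -0.1]
width: 0.0882
```

Call:
arm_command([
  [100, [0, 0, -5], 0],
  [100, [0, 0, -10], 0],
  [100, [0, 0, -13], 0],
  [100, [0, 0, -14.5], 0],
  [100, [0, 0, -14.5], 0],
])

```text
t: 1.72
tool_pos: [0.4965, 0.3573, 0.0136]
tcp_rot: [0.547, 0.837, -0.0, -0.001]
wrist_force: [-0.5, 0.2, -0.1]
width: 0.088
```

```bash
python3 - <<'E'
from h import *
s,y=tcp(); print(s["tool_pos"],np.degrees(y),s["wrist_force"])
for n in("top","scene"): cv2.imwrite(f"pics/a_{n}.png",cv2.resize(grab_frame(n)[:,:,::-1],None,fx=1.25,fy=1.25))
E
```

```text
[0.49653993 0.35734887 0.01357816] 113.73202562085234 [-0.47301942  0.18466322 -0.09558081]
```

View pics/a_scene.png

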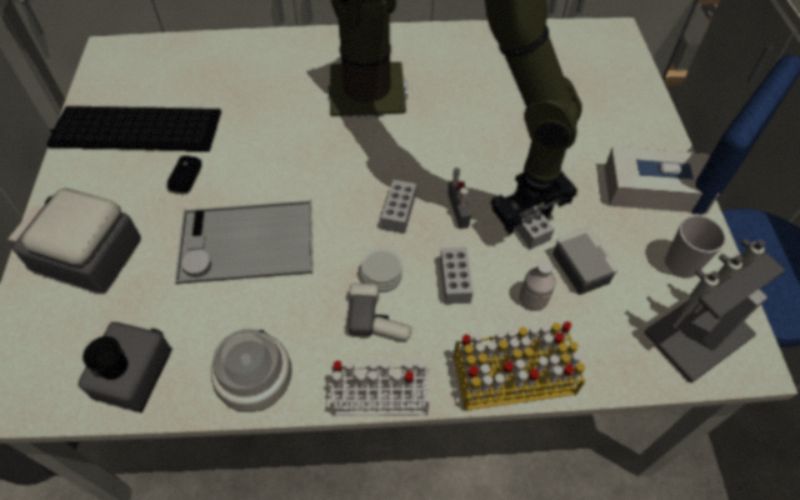

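Call:
arm_command([
  [50, [0, 0, 0], 0],
  [50, [0, 0, 0], 0],
  [50, [0, 0, 0], 0],
  [50, [0, 0, 0], 0],
], squeeze=15)

```text
t: 2.33
tool_pos: [0.4975, 0.3574, 0.0141]
tcp_rot: [0.547, 0.837, 0.001, -0.0]
wrist_force: [-0.6, 1.6, 2.8]
width: 0.0556
```

Call:
arm_command([
  [50, [-0.7, 0, 0], 0],
  [50, [-1.4, 0, 0], 0],
  [50, [-2.1, 0, 0], 0],
  [50, [-2.8, 0, 0], 0],
])

```text
t: 2.82
tool_pos: [0.4722, 0.3558, 0.0141]
tcp_rot: [0.548, 0.836, 0.001, 0.002]
wrist_force: [5.3, 0.8, -0.7]
width: 0.0558
```

Call:
arm_command([
  [50, [-0.7, 0, 0], 0],
  [50, [-1.4, 0, 0], 0],
])

```text
t: 3.08
tool_pos: [0.4582, 0.3558, 0.0142]
tcp_rot: [0.548, 0.836, 0.001, 0.002]
wrist_force: [5.0, 0.3, -1.2]
width: 0.0561
```

Call:
arm_command([
  [50, [0, 0, 0], 0],
  [100, [0, 0, 0], 0],
  [100, [0, 0, 0], 0],
  [100, [0, 0, 0], 0],
  [100, [0, 0, 4], 0],
  [100, [0, 0, 9], 0],
  [100, [0, 0, 14], 0],
  [100, [0, 0, 14], 0],
])

```text
t: 4.08
tool_pos: [0.4572, 0.3581, 0.1574]
tcp_rot: [0.548, 0.837, 0.004, 0.001]
wrist_force: [-0.6, 0.2, -0.6]
width: 0.0881
```

Call:
arm_command([
  [100, [18, -18.4, 0], -0.41],
  [100, [18, -18.4, 0], -0.41],
  [100, [18, -18.4, 0], -0.41],
  [100, [18, -18.4, 0], -0.41],
  [100, [18, -18.4, 0], -0.41],
  [100, [18, -18.4, 0], -0.41],
])

```text
t: 4.82
tool_pos: [0.6348, 0.1719, 0.1523]
tcp_rot: [0.707, 0.708, -0.001, -0.001]
wrist_force: [0.1, -0.0, -0.9]
width: 0.0882
```

```bash
python3 - <<'E'
from h import *
s,y=tcp(); print(s["tool_pos"],np.degrees(y),s["wrist_force"])
E
```

```text
[0.63480687 0.17193839 0.15233095] 90.08137371439018 [ 0.14682755 -0.01107173 -0.87028643]
```

Call:
arm_command([
  [100, [0, 0.2, -5], 0],
  [100, [0, 0.2, -10], 0],
  [100, [0, 0.2, -13], 0],
  [100, [0, 0.2, -14.3], 0],
  [100, [0, 0.2, -14.3], 0],
  [100, [0, 0.2, -14.3], 0],
])

```text
t: 5.58
tool_pos: [0.6364, 0.1753, 0.0122]
tcp_rot: [0.706, 0.708, 0.001, 0.0]
wrist_force: [0.4, -0.5, 0.9]
width: 0.088
```

Call:
arm_command([
  [50, [0, 0, 0], 0],
  [50, [0, 0, 0], 0],
  [50, [0, 0, 0], 0],
  [50, [0, 0, 0], 0],
])

```text
t: 6.08
tool_pos: [0.6359, 0.175, 0.0111]
tcp_rot: [0.706, 0.708, 0.001, -0.0]
wrist_force: [-0.1, 1.8, 1.9]
width: 0.0559
```

Call:
arm_command([
  [50, [-0.7, 0, 0], 0],
  [50, [-1.4, 0, 0], 0],
  [50, [-2.1, 0, 0], 0],
  [50, [-2.8, 0, 0], 0],
])

```text
t: 6.58
tool_pos: [0.6079, 0.1742, 0.011]
tcp_rot: [0.706, 0.708, 0.001, 0.0]
wrist_force: [4.6, 0.3, 0.1]
width: 0.0559
```

Call:
arm_command([
  [50, [-0.7, 0, 0], 0],
  [50, [-1.4, 0, 0], 0],
])

```text
t: 6.82
tool_pos: [0.5938, 0.1743, 0.011]
tcp_rot: [0.706, 0.708, 0.001, 0.0]
wrist_force: [5.6, 0.5, 0.1]
width: 0.0558
```

Call:
arm_command([
  [100, [0, 0, 0], 0],
  [100, [0, 0, 0], 0],
  [100, [0, 0, 0], 0],
  [100, [0, 0, 4], 0],
  [100, [0, 0, 9], 0],
  [100, [0, 0, 14], 0],
  [100, [0, 0, 14], 0],
])

```text
t: 7.7
tool_pos: [0.596, 0.1753, 0.1547]
tcp_rot: [0.706, 0.708, 0.004, 0.001]
wrist_force: [-0.0, -0.6, 0.5]
width: 0.0881
```

Call:
arm_command([
  [100, [-11.8, -12.5, 0], -0.29],
  [100, [-11.8, -12.5, 0], -0.29],
  [100, [-11.8, -12.5, 0], -0.29],
  [100, [-11.8, -12.5, 0], -0.29],
  [100, [-11.8, -12.5, 0], -0.29],
  [100, [-11.8, -12.5, 0], -0.29],
])

```text
t: 8.45
tool_pos: [0.4768, 0.0506, 0.1505]
tcp_rot: [0.801, 0.599, 0.001, -0.0]
wrist_force: [-0.7, 0.0, -0.5]
width: 0.0883
```

```bash
python3 - <<'E'
from h import *
s,y=tcp(); print(s["tool_pos"],np.degrees(y),s["wrist_force"],s["joint_pos"])
a=overlay("top",grab_frame("top")[:,:,::-1].copy(),[box(.4395,.062,-16.7),box(.458,.355,23.5),box(.594,.174,0)],(160,140,200,150),4)
cv2.imwrite("pics/b.png",a)
E
```

```text
[0.47676584 0.05063532 0.15046427] 73.59859738342655 [-0.71357624  0.01049225 -0.54205738] [-0.04458727  0.65941379 -0.24872966  2.07994944  0.35867747  0.44096668
  0.71515055]
```

View pics/b.png

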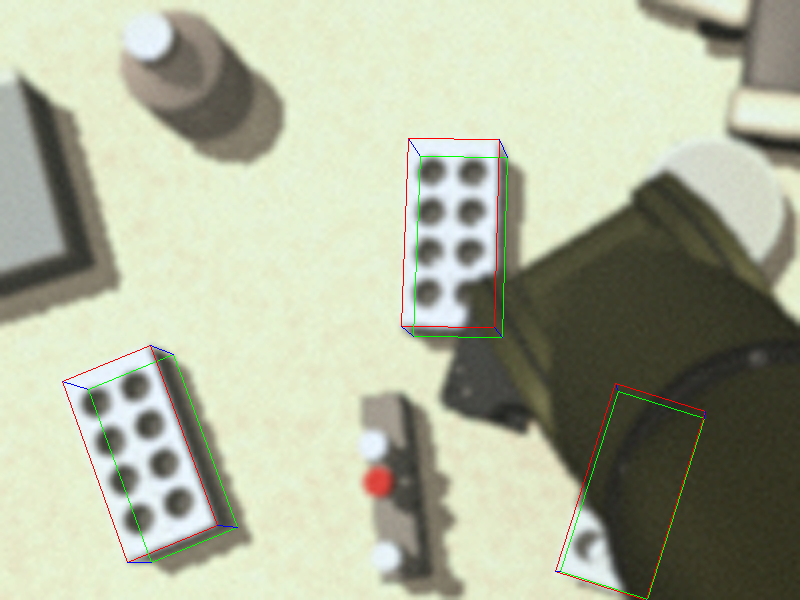

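Call:
arm_command([
  [100, [0, 0, -5], 0],
  [100, [0, 0, -10], 0],
  [100, [0, 0, -12.5], 0],
  [100, [0, 0, -13.9], 0],
  [100, [0, 0, -13.9], 0],
  [100, [0, 0, -13.9], 0],
])

```text
t: 9.25
tool_pos: [0.4764, 0.0494, 0.0125]
tcp_rot: [0.801, 0.598, 0.001, 0.0]
wrist_force: [0.6, -0.4, 0.1]
width: 0.0884
```

Call:
arm_command([
  [50, [0, 0, 0], 0],
  [50, [0, 0, 0], 0],
  [50, [0, 0, 0], 0],
  [50, [0, 0, 0], 0],
])

```text
t: 9.75
tool_pos: [0.4766, 0.0501, 0.0121]
tcp_rot: [0.801, 0.599, 0.001, -0.0]
wrist_force: [0.4, 1.1, 3.4]
width: 0.0561
```

Call:
arm_command([
  [50, [0.7, 0, 0], 0],
  [50, [1.4, 0, 0], 0],
  [50, [2.1, 0, 0], 0],
  [50, [2.8, 0, 0], 0],
])

```text
t: 10.25
tool_pos: [0.4999, 0.0484, 0.0119]
tcp_rot: [0.801, 0.599, -0.004, -0.001]
wrist_force: [-6.9, -0.3, 8.0]
width: 0.0559
```

Call:
arm_command([
  [50, [0.7, 0, 0], 0],
  [50, [1.4, 0, 0], 0],
])

```text
t: 10.5
tool_pos: [0.5139, 0.0483, 0.0119]
tcp_rot: [0.801, 0.599, -0.004, -0.001]
wrist_force: [-6.2, -0.3, 10.0]
width: 0.056
```

Call:
arm_command([
  [100, [0, 0, 0], 0],
  [100, [0, 0, 0], 0],
  [100, [0, 0, 0], 0],
  [100, [-1.9, 0.6, 0], 0],
  [100, [-3.8, 1.2, 0], 0],
  [100, [-3.8, 1.2, 0], 0],
  [100, [-3.8, 1.2, 0], 0],
])

```text
t: 11.38
tool_pos: [0.4809, 0.0611, 0.0118]
tcp_rot: [0.801, 0.598, 0.001, 0.0]
wrist_force: [-0.5, -0.5, -0.8]
width: 0.0884
```

Call:
arm_command([
  [50, [0, 0, 0], 0],
  [50, [0, 0, 0], 0],
  [50, [0, 0, 0], 0],
  [50, [0, 0, 0], 0],
])

```text
t: 11.88
tool_pos: [0.4796, 0.0604, 0.0117]
tcp_rot: [0.801, 0.598, -0.001, 0.0]
wrist_force: [-0.1, -2.0, -0.8]
width: 0.0557
```

Call:
arm_command([
  [50, [0.4, 0, 0], 0],
  [50, [0.8, 0, 0], 0],
  [50, [1.2, 0, 0], 0],
])

```text
t: 12.25
tool_pos: [0.4914, 0.0614, 0.0117]
tcp_rot: [0.801, 0.599, -0.0, -0.0]
wrist_force: [-3.2, 0.3, 1.7]
width: 0.0561
```

Call:
arm_command([
  [50, [-0.5, 0, 0], 0],
  [50, [-1, 0, 0], 0],
  [50, [-1.5, 0, 0], 0],
])

```text
t: 12.62
tool_pos: [0.4773, 0.0616, 0.0117]
tcp_rot: [0.801, 0.598, 0.001, 0.0]
wrist_force: [1.6, -0.2, -2.9]
width: 0.0558
```

Call:
arm_command([
  [100, [0, 0, 0], 0],
  [100, [0, 0, 0], 0],
  [100, [0, 0, 0], 0],
  [100, [1.9, -0.6, 0], 0],
  [100, [3.9, -1.2, 0], 0],
  [100, [3.9, -1.2, 0], 0],
  [100, [3.9, -1.2, 0], 0],
])

```text
t: 13.5
tool_pos: [0.5145, 0.0494, 0.0116]
tcp_rot: [0.801, 0.598, -0.001, -0.0]
wrist_force: [-1.0, 0.0, -0.4]
width: 0.0879
```

Call:
arm_command([
  [50, [0, 0, 0], 0],
  [50, [0, 0, 0], 0],
  [50, [0, 0, 0], 0],
  [50, [0, 0, 0], 0],
], squeeze=12)

```text
t: 14.0
tool_pos: [0.5156, 0.0495, 0.0118]
tcp_rot: [0.801, 0.599, 0.0, -0.0]
wrist_force: [-0.5, 0.5, 0.1]
width: 0.056
```

Call:
arm_command([
  [50, [0, 0, 0.8], 0],
  [50, [0, 0, 1.6], 0],
  [50, [0, 0, 2.4], 0],
  [50, [0, 0, 2.4], 0],
])

```text
t: 14.5
tool_pos: [0.5161, 0.049, 0.0365]
tcp_rot: [0.801, 0.598, 0.001, 0.0]
wrist_force: [0.6, -0.4, -3.2]
width: 0.0557
```

```bash
python3 - <<'E'
from h import *
s,y=tcp(); print(s["tool_pos"],np.degrees(y),s["wrist_force"],s["torque"])
for n,c in(("top",(230,190,160,120)),("scene",(280,110,160,120))):
    x,y,w,h=c; cv2.imwrite(f"pics/c_{n}.png",cv2.convertScaleAbs(cv2.resize(grab_frame(n)[y:y+h,x:x+w,::-1],None,fx=4,fy=4,interpolation=2),alpha=1.7))
E
```

```text
[0.51614566 0.04895373 0.03654565] 73.49571239075595 [ 0.57071944 -0.43720561 -3.23695448] [-0.12623538  0.08865868  0.03858345]
```

View pics/c_scene.png

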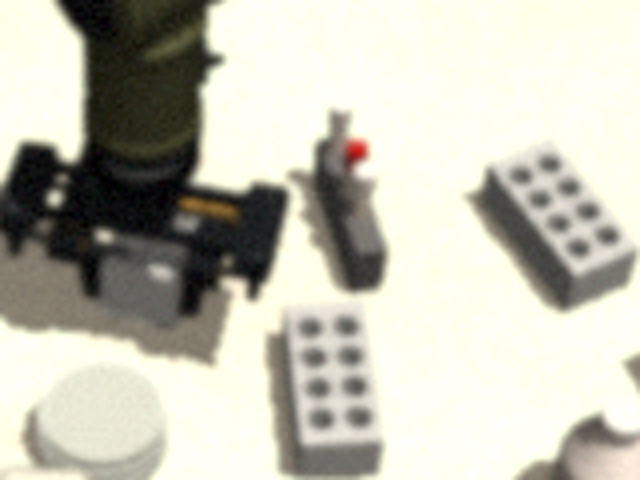

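Call:
arm_command([
  [50, [0, 0, 1], 0],
  [50, [0, 0, 2], 0],
  [50, [0, 0, 3], 0],
  [50, [0, 0, 4], 0],
  [50, [0, 0, 5], 0],
  [50, [0, 0, 6], 0],
  [50, [0, 0, 7], 0],
  [50, [0, 0, 8], 0],
])

```text
t: 15.6
tool_pos: [0.5157, 0.0491, 0.1164]
tcp_rot: [0.801, 0.598, 0.0, 0.0]
wrist_force: [0.6, 0.5, -8.2]
width: 0.0558
```

Call:
arm_command([
  [50, [0, 0, 1], 0],
  [50, [0, 0, 2], 0],
  [50, [0, 0, 3], 0],
  [50, [0, 0, 3], 0],
])

```text
t: 16.1
tool_pos: [0.5163, 0.0493, 0.1466]
tcp_rot: [0.801, 0.598, 0.001, 0.0]
wrist_force: [0.5, 0.5, -8.2]
width: 0.0563
```

```bash
python3 - <<'E'
from h import *
s,y=tcp(); print(s["tool_pos"],np.degrees(y),s["wrist_force"],s["torque"])
for n,c in(("top",(230,190,160,120)),("scene",(260,110,160,120))):
    x,y,w,h=c; cv2.imwrite(f"pics/d_{n}.png",cv2.convertScaleAbs(cv2.resize(grab_frame(n)[y:y+h,x:x+w,::-1],None,fx=4,fy=4,interpolation=2),alpha=1.7))
E
```

```text
[0.51625741 0.04933004 0.14657276] 73.50479570470401 [ 0.51969791  0.4807518  -8.20840776] [ 0.04337844 -0.00650587 -0.01442783]
```

View pics/d_scene.png

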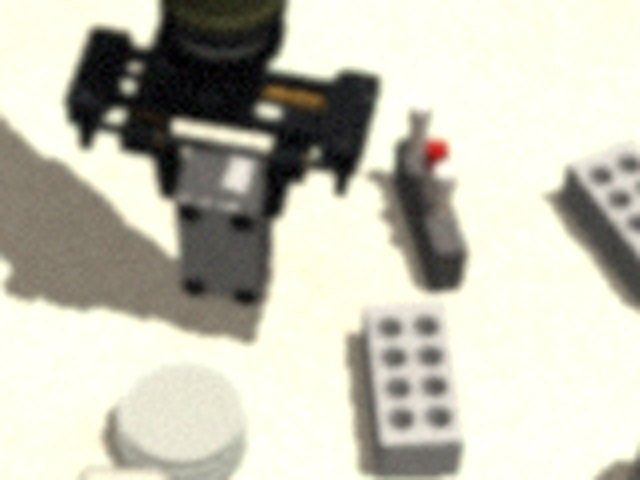

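View pics/d_top.png

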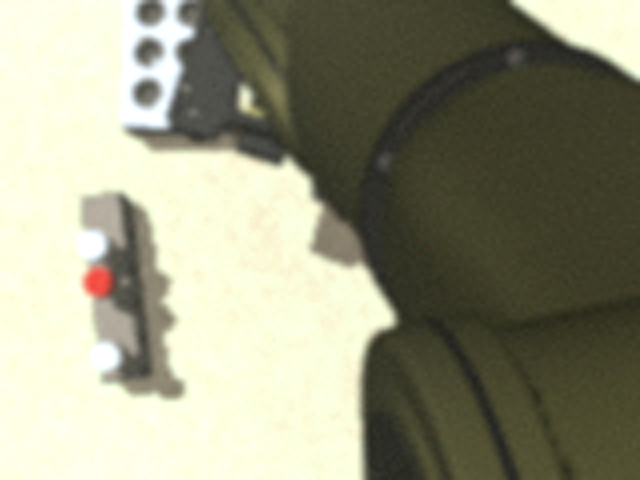

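Call:
arm_command([
  [50, [0, -1.5, 1], -0.06],
  [50, [-0.2, -4.5, 2], -0.18],
  [50, [-0.4, -8, 2], -0.31],
  [50, [-0.6, -11.5, 2], -0.44],
  [50, [-0.8, -15, 2], -0.57],
  [50, [-1, -18.5, 2], -0.7],
  [50, [-1.1, -22, 2], -0.83],
  [50, [-1.2, -25.5, 2], -0.96],
])

```text
t: 17.2
tool_pos: [0.5027, -0.2079, 0.166]
tcp_rot: [0.988, 0.157, -0.0, -0.0]
wrist_force: [0.1, 0.2, -7.8]
width: 0.0558
```

Call:
arm_command([
  [50, [0, -3, 0], -0.1],
  [50, [0, -6, 0], -0.2],
  [50, [0, -8, 0], -0.29],
  [50, [0, -9.2, 0], -0.29],
  [50, [0, -9.2, 0], -0.29],
  [50, [0, -9.2, 0], -0.29],
])

```text
t: 17.95
tool_pos: [0.5039, -0.296, 0.1656]
tcp_rot: [1.0, 0.018, -0.0, -0.001]
wrist_force: [-0.5, 1.1, -7.1]
width: 0.0564
```

```bash
python3 - <<'E'
from h import *
s,y=tcp(); print(s["tool_pos"],np.degrees(y),s["wrist_force"],s["torque"])
for n,c in(("top",(380,160,160,140)),("scene",(110,110,160,130))):
    x,y,w,h=c; cv2.imwrite(f"pics/e_{n}.png",cv2.convertScaleAbs(cv2.resize(grab_frame(n)[y:y+h,x:x+w,::-1],None,fx=4,fy=4,interpolation=2),alpha=1.7))
E
```

```text
[ 0.50386696 -0.29599542  0.1655962 ] 2.016717371504084 [-0.45804623  1.05931642 -7.13435002] [-0.05138265  0.04008003 -0.0158983 ]
```

View pics/e_scene.png

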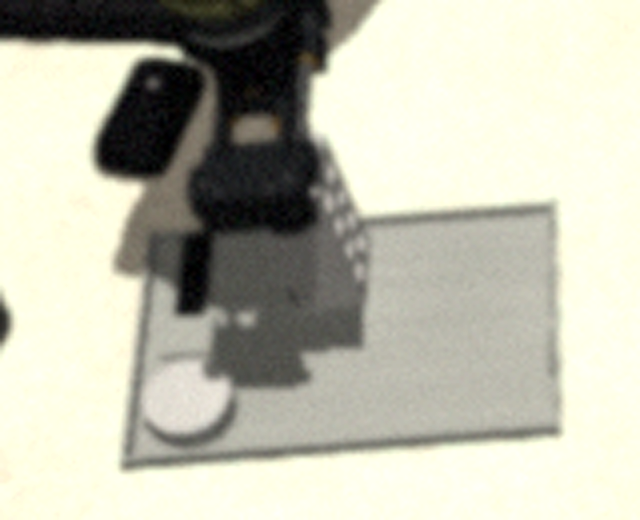

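View pics/e_top.png

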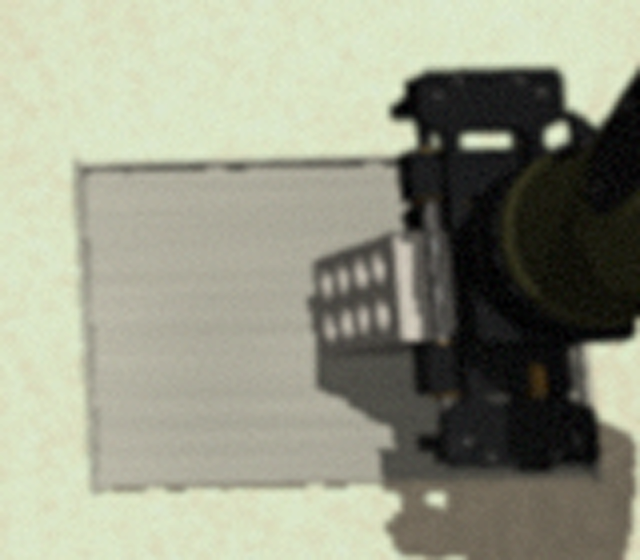

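Call:
arm_command([
  [50, [0, 0, -2], 0],
  [50, [0, 0, -4], 0],
  [50, [0, 0, -6], 0],
  [50, [0, 0, -6.8], 0],
  [50, [0, 0, -7.1], 0],
  [50, [0, 0, -7.3], 0],
  [50, [0, 0, -7.3], 0],
])

```text
t: 18.92
tool_pos: [0.5039, -0.2976, 0.096]
tcp_rot: [1.0, 0.017, 0.0, 0.0]
wrist_force: [-5.1, 2.6, 14.9]
width: 0.0559
```

Call:
arm_command([
  [50, [0, 0, -0.2], 0],
  [50, [0, 0, -0.4], 0],
  [50, [0, 0, -0.6], 0],
])

```text
t: 19.3
tool_pos: [0.5038, -0.2977, 0.0904]
tcp_rot: [1.0, 0.017, 0.0, 0.0]
wrist_force: [-6.5, 2.8, 19.7]
width: 0.0563
```

Call:
arm_command([
  [50, [0, 0, 0.2], 0],
])

```text
t: 19.42
tool_pos: [0.5037, -0.2975, 0.0905]
tcp_rot: [1.0, 0.017, 0.0, 0.0]
wrist_force: [-1.4, 1.0, -6.7]
width: 0.0562
```

```bash
python3 - <<'E'
from h import *
s,y=tcp(); print(s["tool_pos"],np.degrees(y),s["wrist_force"],s["torque"])
for n,c in(("top",(380,160,160,140)),("scene",(110,110,160,130))):
    x,y,w,h=c; cv2.imwrite(f"pics/f_{n}.png",cv2.convertScaleAbs(cv2.resize(grab_frame(n)[y:y+h,x:x+w,::-1],None,fx=4,fy=4,interpolation=2),alpha=1.7))
E
```

```text
[ 0.5037429  -0.29751058  0.09051337] 1.9280456504820256 [-1.39902473  0.97046151 -6.74957167] [-0.08059468  0.37044743  0.0171987 ]
```

View pics/f_scene.png

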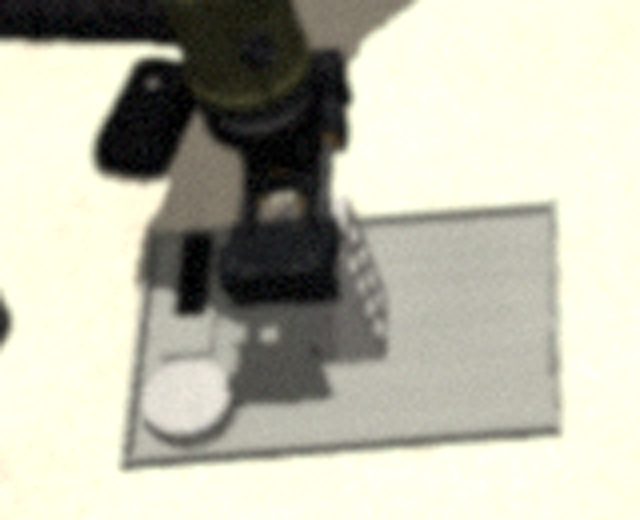

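View pics/f_top.png

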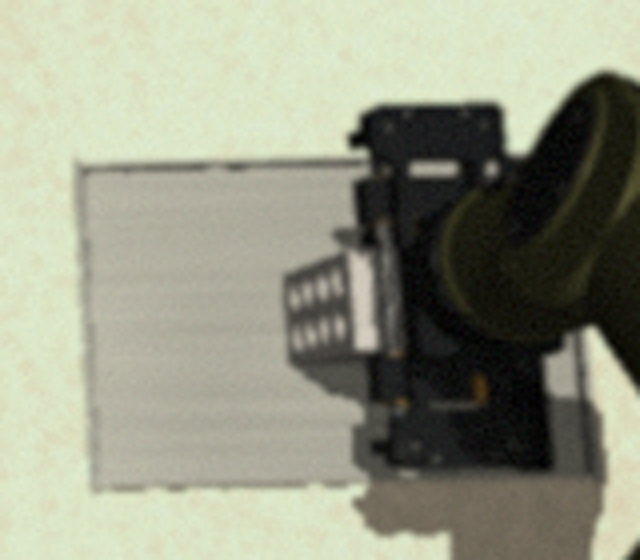

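Call:
arm_command([
  [50, [0, 0, -0.1], 0],
  [50, [0, 0.5, -0.2], 0],
  [50, [0, 1, -0.2], 0],
  [50, [0, 1.5, -0.3], 0],
], squeeze=8)

```text
t: 20.02
tool_pos: [0.5036, -0.2866, 0.0881]
tcp_rot: [1.0, 0.015, 0.001, 0.003]
wrist_force: [-5.4, -4.5, 11.9]
width: 0.0561
```

```bash
python3 - <<'E'
from h import *
s,y=tcp(); print(s["tool_pos"],np.degrees(y),s["wrist_force"],s["torque"])
for n,c in(("top",(380,160,160,140)),("scene",(110,110,160,130))):
    x,y,w,h=c; cv2.imwrite(f"pics/g_{n}.png",cv2.convertScaleAbs(cv2.resize(grab_frame(n)[y:y+h,x:x+w,::-1],None,fx=4,fy=4,interpolation=2),alpha=1.7))
E
```

```text
[ 0.50357285 -0.28656051  0.08806138] 1.7671727456649875 [-5.3885203  -4.47427678 11.8831592 ] [-0.99032529  1.41977676  0.08978591]
```

View pics/g_scene.png

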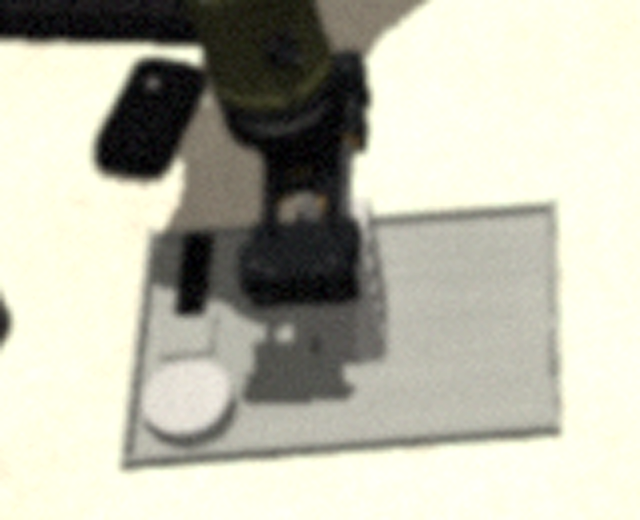

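View pics/g_top.png

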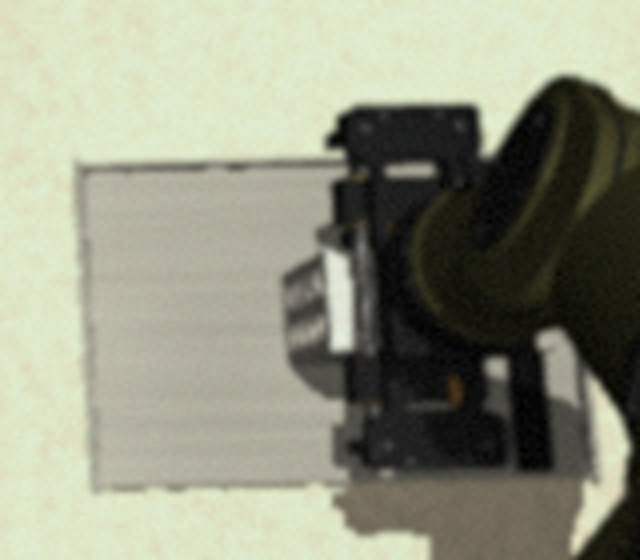

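Call:
arm_command([
  [50, [0, 0.3, 0.1], 0],
  [50, [0, 0.8, 0.1], 0],
  [50, [0, 1.3, 0], 0],
  [50, [0, 1.8, 0], 0],
  [50, [0, 2.3, 0.1], 0],
  [50, [0, 2.8, 0.1], 0],
])

```text
t: 20.88
tool_pos: [0.5031, -0.2549, 0.0869]
tcp_rot: [1.0, 0.016, -0.0, 0.0]
wrist_force: [-3.5, -1.6, -0.7]
width: 0.0561
```

```bash
python3 - <<'E'
from h import *
s,y=tcp(); print(s["tool_pos"],np.degrees(y),s["wrist_force"],s["torque"])
for n,c in(("top",(380,160,160,140)),("scene",(110,110,160,130))):
    x,y,w,h=c; cv2.imwrite(f"pics/i_{n}.png",cv2.convertScaleAbs(cv2.resize(grab_frame(n)[y:y+h,x:x+w,::-1],None,fx=4,fy=4,interpolation=2),alpha=1.7))
E
```

```text
[ 0.5031112  -0.25486887  0.08694682] 1.8663080395455738 [-3.49147044 -1.556972   -0.74793977] [-0.33428918  1.02590032 -0.01822039]
```

View pics/i_scene.png

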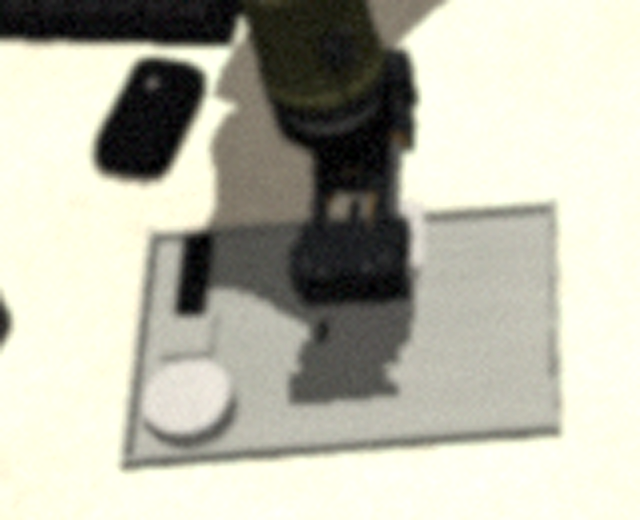

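View pics/i_top.png

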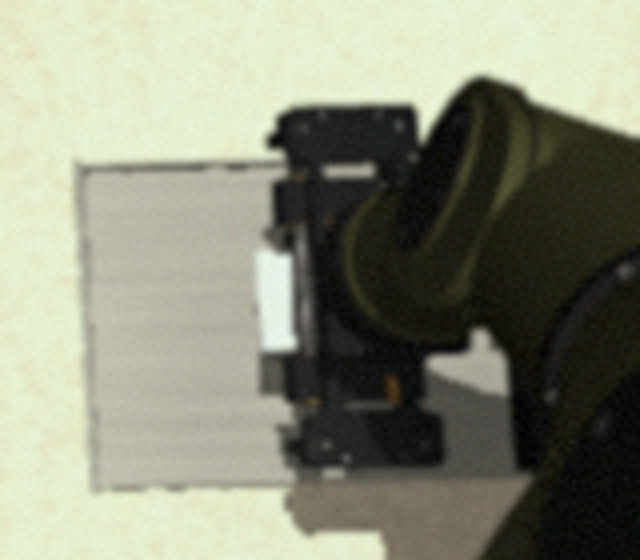

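Call:
arm_command([
  [45, [0, 0, 0], 0],
  [45, [0, 0, 0.8], 0],
  [45, [0, -1, 1.4], 0],
  [45, [0, -2.5, 1.4], 0],
  [45, [0, -4, 1.4], 0],
  [45, [0, -5, 1.4], 0],
  [45, [0, -5, 1.2], 0],
  [45, [0, -5, 1.2], 0],
], squeeze=45)

```text
t: 21.98
tool_pos: [0.5035, -0.3038, 0.0983]
tcp_rot: [1.0, 0.017, -0.0, -0.001]
wrist_force: [0.2, 0.3, -7.7]
width: 0.0553
```

```bash
python3 - <<'E'
from h import *
s,y=tcp(); print(s["tool_pos"],np.degrees(y),s["wrist_force"],s["torque"])
for n,c in(("top",(380,160,160,140)),("scene",(110,110,160,130))):
    x,y,w,h=c; cv2.imwrite(f"pics/j_{n}.png",cv2.convertScaleAbs(cv2.resize(grab_frame(n)[y:y+h,x:x+w,::-1],None,fx=4,fy=4,interpolation=2),alpha=2.2))
E
```

```text
[ 0.50347811 -0.30382765  0.09826545] 1.9219512497664772 [ 0.17424872  0.30020408 -7.66598239] [ 0.06396169  0.02272748 -0.02907856]
```

View pics/j_scene.png

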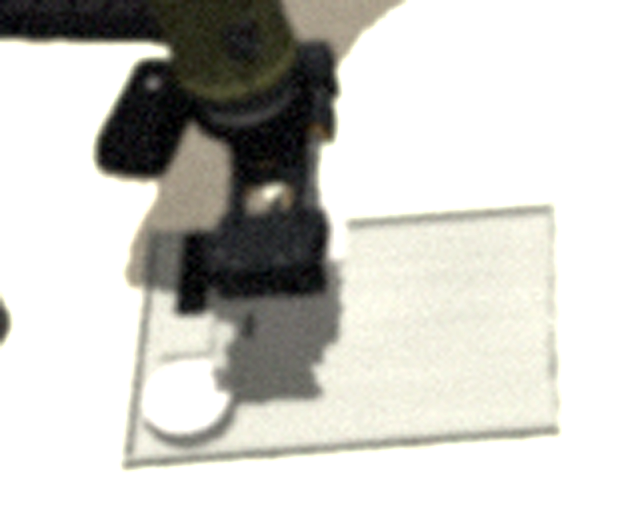

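View pics/j_top.png

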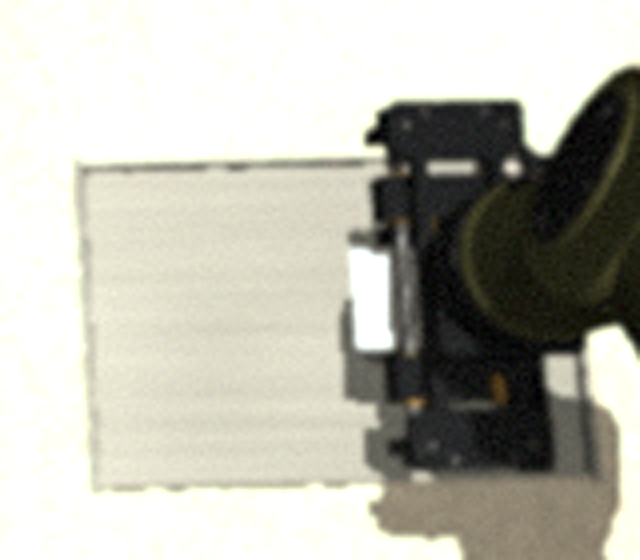

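Call:
arm_command([
  [45, [0, 0, -0.5], 0],
  [45, [0, 0, -0.9], 0],
  [45, [0, 0, -1.1], 0],
  [45, [0, 0, -1.2], 0],
  [45, [0, 0, -1.2], 0],
])

```text
t: 22.7
tool_pos: [0.5035, -0.3046, 0.087]
tcp_rot: [1.0, 0.017, -0.0, -0.0]
wrist_force: [-0.6, 1.1, -3.8]
width: 0.0558
```

Call:
arm_command([
  [50, [0, 0, 0], 0],
  [50, [0, 0.3, 0], 0],
  [50, [0, 0.8, 0], 0],
  [50, [0, 1.3, 0], 0],
  [50, [0, 1.8, 0], 0],
], squeeze=8)

```text
t: 23.32
tool_pos: [0.5042, -0.2863, 0.0868]
tcp_rot: [1.0, 0.017, 0.0, 0.0]
wrist_force: [0.2, -0.5, -6.5]
width: 0.056
```

```bash
python3 - <<'E'
from h import *
s,y=tcp(); print(s["tool_pos"],np.degrees(y),s["wrist_force"],s["torque"])
for n,c in(("top",(380,160,160,140)),("scene",(110,110,160,130))):
    x,y,w,h=c; cv2.imwrite(f"pics/k_{n}.png",cv2.convertScaleAbs(cv2.resize(grab_frame(n)[y:y+h,x:x+w,::-1],None,fx=4,fy=4,interpolation=2),alpha=1.6))
E
```

```text
[ 0.50420616 -0.28633947  0.0867985 ] 1.914821031955029 [ 0.24441108 -0.50867804 -6.49974105] [-0.31203551  0.01233955  0.00190651]
```

View pics/k_scene.png

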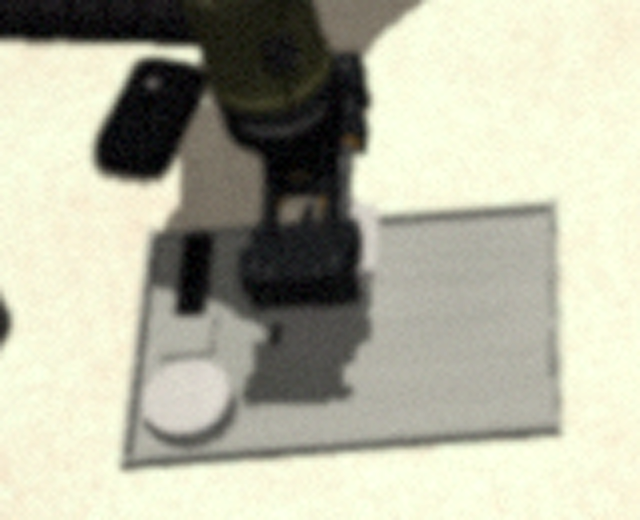

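View pics/k_top.png

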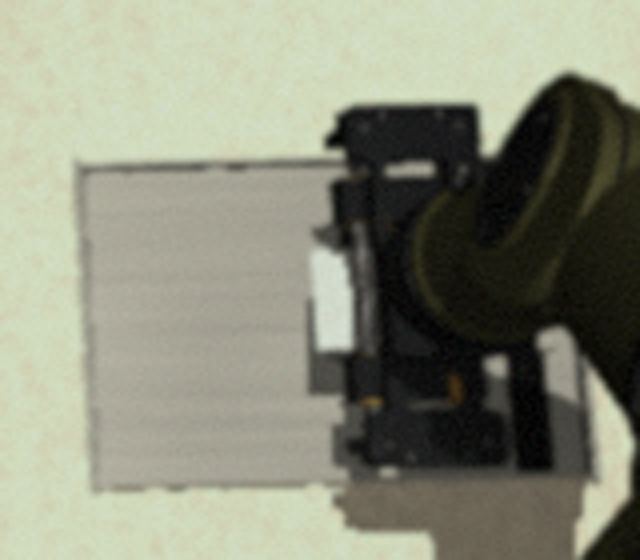

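Call:
arm_command([
  [50, [0, 0, -0.2], 0],
  [50, [0, 0.5, -0.4], 0],
  [50, [0, 1, -0.5], 0],
  [50, [0, 1.6, -0.6], 0],
  [50, [0, 2.2, -0.8], 0],
])

```text
t: 24.05
tool_pos: [0.5034, -0.2643, 0.0788]
tcp_rot: [1.0, 0.016, -0.0, -0.0]
wrist_force: [-2.1, 0.4, 0.2]
width: 0.0558
```

```bash
python3 - <<'E'
from h import *
s,y=tcp(); print(s["tool_pos"],np.degrees(y),s["wrist_force"],s["torque"])
for n,c in(("top",(380,160,160,140)),("scene",(110,110,160,130))):
    x,y,w,h=c; cv2.imwrite(f"pics/l_{n}.png",cv2.convertScaleAbs(cv2.resize(grab_frame(n)[y:y+h,x:x+w,::-1],None,fx=4,fy=4,interpolation=2),alpha=1.6))
E
```

```text
[ 0.50343247 -0.26425599  0.07881696] 1.8778369829091013 [-2.0606593   0.41027123  0.18934184] [-0.02759302  0.5100237  -0.06357952]
```

View pics/l_scene.png

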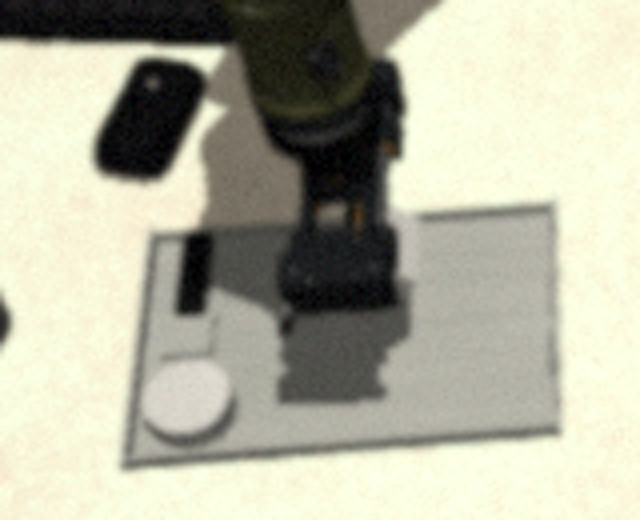

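View pics/l_top.png

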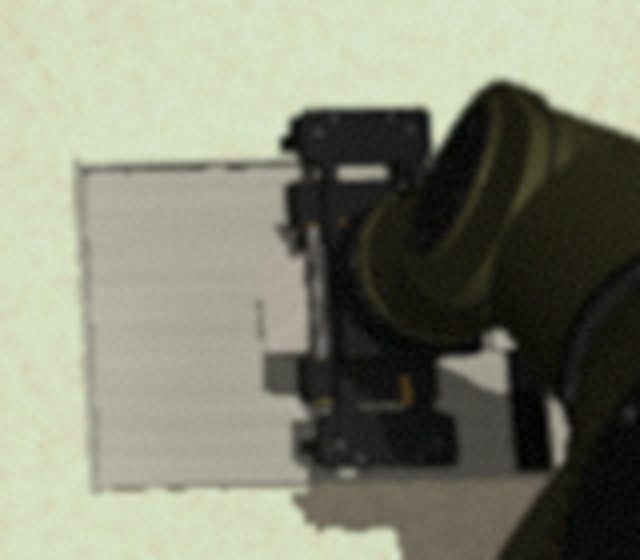

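Call:
arm_command([
  [50, [0, 1, -0.4], 0],
  [50, [0, 2, -0.9], 0],
  [50, [0, 2.7, -1.4], 0],
  [50, [0, 3.4, -1.9], 0],
  [50, [0, 4, -2.5], 0],
  [50, [0, 4.6, -3.1], 0],
])

```text
t: 24.9
tool_pos: [0.504, -0.2187, 0.0473]
tcp_rot: [1.0, 0.016, 0.0, 0.0]
wrist_force: [-0.9, -2.5, -5.1]
width: 0.0556
```

```bash
python3 - <<'E'
from h import *
s,y=tcp(); print(s["tool_pos"],np.degrees(y),s["wrist_force"],s["torque"])
for n,c in(("top",(380,160,160,140)),("scene",(110,110,160,130))):
    x,y,w,h=c; cv2.imwrite(f"pics/m_{n}.png",cv2.convertScaleAbs(cv2.resize(grab_frame(n)[y:y+h,x:x+w,::-1],None,fx=4,fy=4,interpolation=2),alpha=1.6))
E
```

```text
[ 0.5040261  -0.21866576  0.04733311] 1.883678501739685 [-0.91387737 -2.50839296 -5.09987802] [-0.5068641   0.21839146 -0.00602278]
```

View pics/m_scene.png

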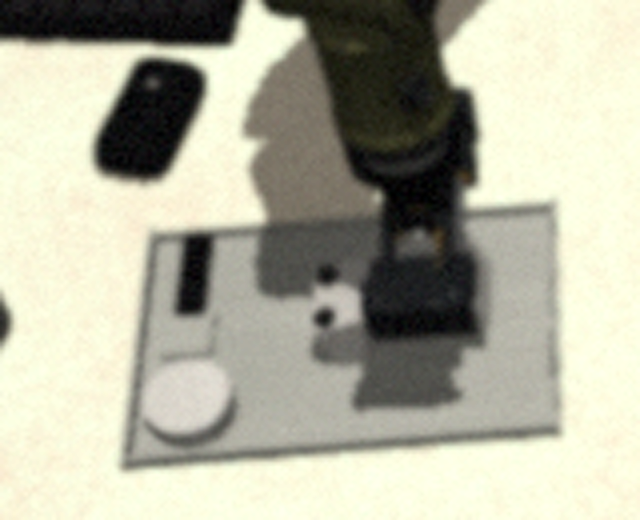

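View pics/m_top.png

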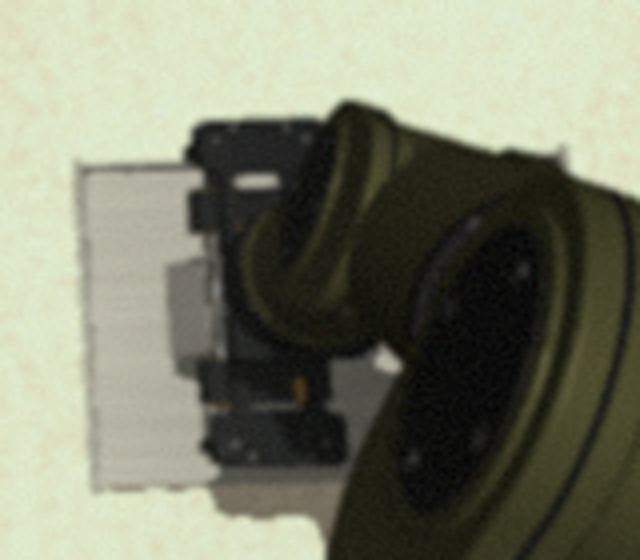

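Call:
arm_command([
  [50, [0, 0.5, -0.7], 0],
  [50, [0, 1, -1.3], 0],
  [50, [0, 1.4, -2.1], 0],
  [50, [0, 1.8, -2.9], 0],
  [50, [0, 1.9, -3.3], 0],
  [50, [0, 2, -3.6], 0],
  [50, [0, 2, -3.6], 0],
])

```text
t: 25.88
tool_pos: [0.5038, -0.1994, 0.0126]
tcp_rot: [1.0, 0.016, 0.0, 0.001]
wrist_force: [-2.2, -2.3, 6.5]
width: 0.056
```

```bash
python3 - <<'E'
from h import *
s,y=tcp(); print(s["tool_pos"],np.degrees(y),s["wrist_force"],s["torque"])
for n,c in(("top",(380,160,160,140)),("scene",(110,110,160,130))):
    x,y,w,h=c; cv2.imwrite(f"pics/n_{n}.png",cv2.convertScaleAbs(cv2.resize(grab_frame(n)[y:y+h,x:x+w,::-1],None,fx=4,fy=4,interpolation=2),alpha=1.6))
E
```

```text
[ 0.50383541 -0.1993931   0.01259606] 1.864402539238849 [-2.18028234 -2.28003552  6.45873425] [-0.44414903  0.53942158 -0.02149789]
```

View pics/n_scene.png

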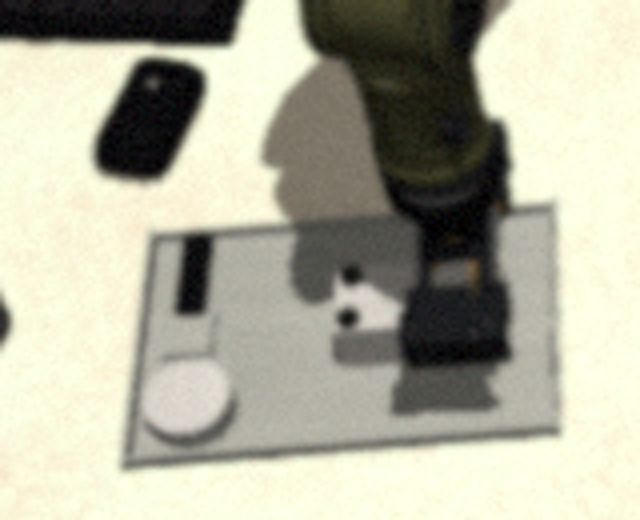

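View pics/n_top.png

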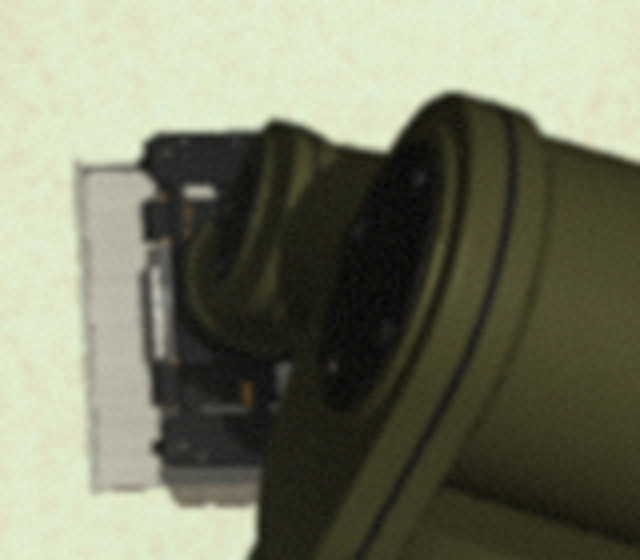

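Call:
arm_command([
  [50, [0, 0, -0.2], 0],
  [50, [0, 0, -0.4], 0],
  [50, [0, 0, -0.4], 0],
])

```text
t: 26.35
tool_pos: [0.5039, -0.199, 0.0089]
tcp_rot: [1.0, 0.016, 0.0, 0.0]
wrist_force: [-2.7, -0.9, 10.4]
width: 0.0564
```

Call:
arm_command([
  [50, [0, 0, -0.2], 0],
  [50, [0, 0, -0.2], 0],
  [100, [0, 0, -0.2], 0],
  [100, [0, 0, -0.2], 0],
  [100, [0, 0, -0.2], 0],
  [100, [0, 0, 0.5], 0],
])

```text
t: 27.1
tool_pos: [0.5034, -0.1985, 0.0125]
tcp_rot: [1.0, 0.017, -0.0, -0.0]
wrist_force: [0.8, -0.2, 0.8]
width: 0.0879
```

Call:
arm_command([
  [100, [0, 0, 4], 0],
  [100, [0, 0, 9], 0],
  [100, [0, 0, 14], 0],
  [100, [-6, 12, 18], 0],
  [100, [-6, 24, 18], 0],
  [100, [-6, 36, 18], 0],
  [100, [-6, 36, 18], 0],
  [100, [-6, 36, 18], 0],
])

```text
t: 28.1
tool_pos: [0.4488, 0.1043, 0.1898]
tcp_rot: [1.0, 0.016, 0.001, -0.0]
wrist_force: [1.0, 0.7, 0.3]
width: 0.0884
```

```bash
python3 - <<'E'
from h import *
s,y=tcp(); print(s["tool_pos"],np.degrees(y),s["wrist_force"],s["torque"])
for n,c in(("top",(380,160,160,140)),("scene",(110,110,160,130))):
    im=grab_frame(n)[:,:,::-1]; cv2.imwrite(f"pics/p_{n}_full.png",im)
    x,y,w,h=c; cv2.imwrite(f"pics/p_{n}.png",cv2.convertScaleAbs(cv2.resize(im[y:y+h,x:x+w],None,fx=4,fy=4,interpolation=2),alpha=1.6))
E
```

```text
[0.44880102 0.10428766 0.18978558] 1.8758890267516637 [1.03036379 0.66703325 0.32699077] [-0.02940928 -0.03012788 -0.03010658]
```

View pics/p_scene.png

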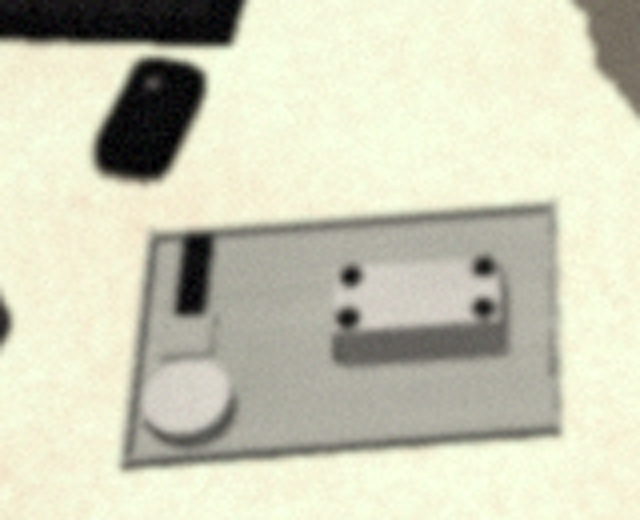

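View pics/p_top.png

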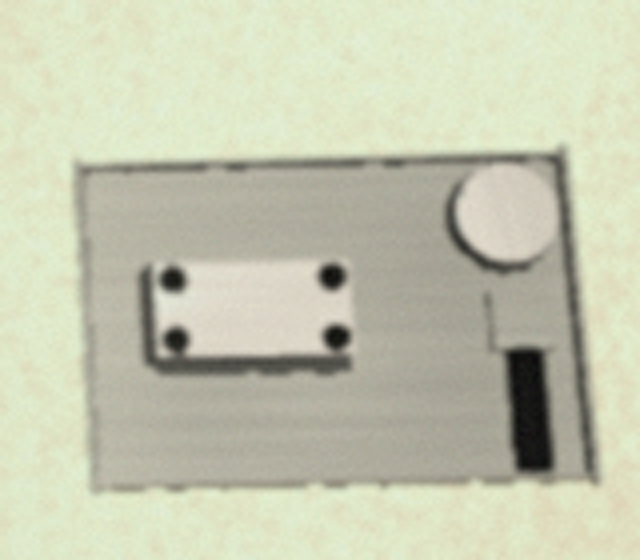

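View pics/p_scene_full.png

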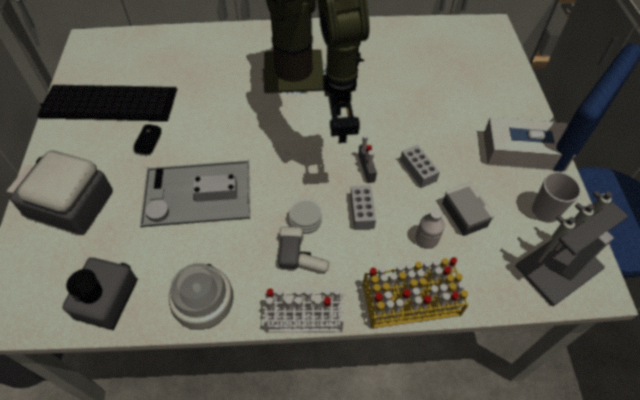

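View pics/p_top_full.png

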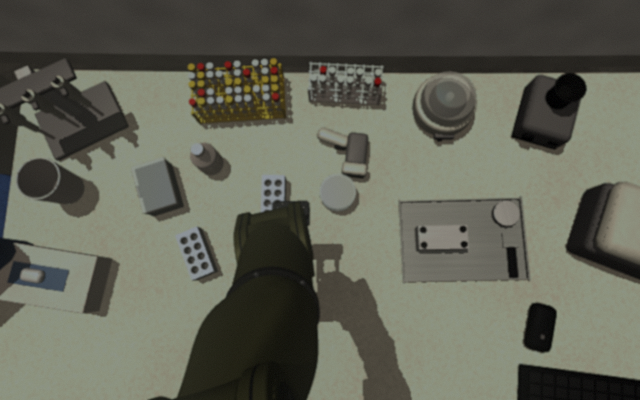

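```bash
python3 - <<'E'
from h import *
p=px2w("top",cr([(172,279),(332,276),(337,336),(176,339)],380,160,4),.051); print(p.mean(0)); print(np.linalg.norm(p-np.roll(p,1,0),axis=1))
p=px2w("scene",cr([(350,275),(484,266),(482,307),(347,317)],110,110,4),.051); print(p.mean(0),np.linalg.norm(p-np.roll(p,1,0),axis=1))
from plant import ticket
s,y=tcp(); print(s["dq"].max(),s["t"]); print(ticket.sign_off())
E
```

```text
[ 0.50499932 -0.23451885  0.051     ]
[0.03561914 0.09402186 0.03552263 0.0940522 ]
[ 0.50550927 -0.23455651  0.051     ] [0.03649978 0.09421053 0.03576099 0.09351162]
0.11581037383400053 28.2
the job is handed in; nothing more can be done
None
```

I found the slippery block and laid it upside down, feet up, in the clear part of the tray. I handed the job in at about 28 s; the hand-in reports no verdict.

**Drags:** I dragged each block about 4 cm along the bench.

| Block | Drag force | Vertical force during the drag |
|---|---|---|
| Left | about 5 N | small |
| Far middle | about 5 N | small |
| Near | about 2.4 N (3.2 N and 1.6 N in the two directions) | 2–3 N |

- **Disagreement:** The first drag of the near block read 6–7 N. I had gripped it near its end, which pressed it down with an extra 8–10 N, so I repeated the drag gripped at the centre.
- **Choice:** The repeat gives a friction of about 0.3–0.4, more than the stated 0.2. It is still clearly the lowest of the three, so I took the near block as the slippery one.

**Flip:** The arm cannot tilt the tool, so I gripped the block near one end and let it swing to hang. I stood it on its end in the tray, then tipped it over in a lightly held arc. The highest wrist force I read was about 20 N.

**Last checks:**
- All four feet of the flipped block face up. Both cameras put its centre at about (0.505, -0.235), roughly 1 cm from the middle of the clear part.
- Foot spacings measured from both cameras agree within about 1 mm, which suggests it lies flat; I did not measure the tilt directly.
- In the last pictures the two good blocks stand on their feet about 4 cm from where they began. The arm partly hid the far middle one from the top camera.
- By eye, nothing else has moved, and the gripper was open and clear of everything.

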